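# Clip the dosing ladle onto the hanger ring

## Robot

A 7-joint arm with a two-finger parallel gripper is mounted at the origin on a cart in front of the work surface, level with it; the furniture and walls round the work are solid. World frame = base frame: x ahead of the robot, y to its left, z up, the work surface at z = 0. Lengths are in m, angles in rad, forces in N, time in s.
With the tool pointing down it reaches from about 0.4 to 0.85 m from the base axis. Payload 10.4 kg.
Tool frame: the origin (TCP) lies midway between the tips of the shut fingers; the grasp point (between the pads) lies bot.hold_point_z behind it (bot.hold_point_z is the distance from the TCP to the grasp point, in m); z points along the fingers, y is the line along which they close (so a half turn about z gives the same grasp; the last joint's range is limited). The gripper opens to 87 mm and grips with 3 to 60 N. Pads are 19 mm wide; open, the fingers measure 117 mm over their backs; the gripper's body (75 mm by 190 mm) begins 51 mm behind the grasp point.
Start: joints at [-1.236, 0.332, -0.065, 1.46, 0.022, 1.35, -0.088], TCP at [0.219, 0.585, 0.223] pointing down, gripper open.
Joint ranges: [-2.6, 2.6], [-0.5, 2.12], [-1.47, 1.34], [0.16, 2.42], [-1.27, 4.41], [0.06, 2.06], [-2.6, 2.6]. Speed limits (rad/s): [2.22, 2.22, 2.79, 2.79, 3.14, 3.14, 3.14].

## Interface

Orientations are given as a unit quaternion [x, y, z, w].
In Python, from rig import bot gives the robot as it stands.
- The arm moves only by the tool drive_tool, never from a script. Its argument "series" is a list of rows, each an object of numbers: "jaw": the closure, from 0 (fully open) to 1 (shut); "x", "y", "z": the shift along the tool's x, y, z in cm; "turn": the turn about the tool's z in degrees. In form: [{"jaw": .., "x": .., "y": .., "z": .., "turn": ..}, ...]. A call has 1 to 5 rows; each row shifts and turns the commanded pose from where the row before left it, along the tool's axes as they then stand; what a row does not reach is not made up. A row lasts 1/10 s, in which the tool goes at most 50 mm and 8.59 degrees, less where a joint would pass 70% of its speed; a pose out of reach is approached as far as the arm can. A call is refused whole if a number of a shift passes 5 or a number of a turn 8.59, either way. A call with a gripper value outside its range is refused whole. The fingers move at their own pace and stop on an object; "squeeze" is the grip in N (left out, the last holds). Time passes only in rows, so rows that do not move let the fingers close. It gives the time, the measured TCP pose, the force, the opening and the grip force at its end, in the units of the state.
- bot.sense(): the state, without advancing time (a new reading comes with each control period).
- bot.grab_frame(name): name is "scene" or "side" or "wrist"; returns the picture (400x640x3 uint8, blue, green, red); there is no depth.
- bot.camera_params(name): a dict with "mtx" (3x3 intrinsics, pixels), "k1" (the pictures are not rectified: a ray, as slopes to the right and down, at radius r is drawn at 1 + k1 r^2 times it, then the intrinsics apply), "xyz" and "rotation" of the camera in the world. Camera axes: x right, y down, z forward; pixel columns grow to the right and rows downward; lengths in m; the calibration is good to about 2 mm. A picture is of the moment at which its call begins: read the wrist's pose just before it. camera_params takes no time and is no camera call; for the wrist camera it gives the pose at the moment of the call.
- bot.hand_in(): hands the job in; it is judged then, once.
The state is a dict: "clock": time; "joints": joint angles; "dq": joint speeds; "joint_efforts": joint torques, N m; "tool_pos": TCP position; "orientation": TCP orientation; "contact_force": force on the tool from outside, world axes, zero at the start; "ft_torque": the same for the moment, N m; "grip_width": finger opening in m; "grasp_force": force on a finger pad.
Only numpy, scipy, OpenCV 4.12 (cv2) and the standard library are available. Lean on these libraries where they do the work, as an engineer would, in place of code of your own. Each camera call takes 0.05 s, during which the arm holds its last target. There are 200 camera calls.

## Task

Pick up the small steel ladle by the black grip at its top and clip its snap hook onto the front bar of the hanger stand's D-ring: gently push the sprung gate against the bar until the bar is inside and the gate snaps shut behind it, never pressing the hook on the ring with more than 15 N. Then let the ladle hang upright from the ring at rest, clear of the worktop, without disturbing the mug, timer or notebook.

Things in the scene. Friction and masses are not known exactly. Their poses are not given: they have to be found in the camera images.
- ladle: Small steel dosing ladle, 169 mm tall, about 0.2 kg, upright on its flat bowl (54 mm wide, 30 tall). Origin: centre of its underside; z up its axis, x towards the hook's gate, y across the flat hook. Above the bowl a bent 6 mm rod, then a snap hook: closed loop in the x-z plane, 34 mm wide, z 74 to 135 mm; rigid spine at x -14 mm, gate at x +14. On top a black grip, z 135 to 169 mm.
- grip (a point): Point on the ladle's axis in the middle of the black grip, 153 mm above its underside. The grip is 18 mm (x) by 12 mm (y) by 34 mm tall; hold it from above across either width.
- push_point (a point): Point on the gate's outer face near its upper end (ladle x +16.5, z 112 mm): bring the ring bar's height here. Keep within 1.5 mm: higher, the bar meets the fixed nose (from z 118 mm up); lower, the gate must swing further. Pushed at this height, the bar goes about 22 mm in from first touch (24 mm if 2 mm too low) before the gate snaps shut, and meets the rigid spine after about 27.5 mm.
- gate (a joint): Opening angle of the snap gate, rad: 0 shut, 0.95 fully in. It swings inwards only, about a pivot along y at its lower end (z 85 mm), and springs shut by itself. It yields at about 3.5 N and takes 4 to 7 N in all before it lets the bar by. The ladle must never press on the stand with more than 15 N.
- hook_seat (a point): Point on the ladle's axis, 125.5 mm above its underside, just under the loop's top: where the centre of the ring's bar lies when the ladle hangs. Centre the loop over the bar first; from the pushing height the ladle comes down about 13 mm to hang; steel on steel is stiff, so let it down the last 2 mm very slowly.
- stand: Fixed steel hanger stand: foot 104 mm across, 14 mm thick; post 14 mm thick; clamp head on top. Origin: foot's centre on the worktop, z up. A level D-ring of 6 mm round rod points to the stand's -x, its rod axis 160.5 mm above the worktop. Straight front bar along y, 30 mm long; ring 44 mm wide between rod axes, opening 39 mm deep behind the bar.
- clamp_head (a point): Centre of the clamp head (24 x 22 x 18 mm) on the post's axis, at the ring's height, 160.5 mm up; axes as the stand's. The ring's rod is clamped in it at a setting that differs each time and is not reported: the front bar's axis lies 80 to 130 mm from this point, towards -x. Find it by touch or by sight. The clamp holds firm; the ring cannot be pushed in.
- cup: White dotted mug, 78 x 114 x 93 mm, standing by; origin under its centre. Leave it alone.
- timer: Wind-up kitchen timer with red top, 65 mm wide, 57 mm tall; origin under its centre. Leave it alone.
- pad: Wire-bound notebook, 140 x 94 x 13 mm, lying flat; origin under its centre. Leave it alone.
Not all that is in view belongs to the job. Leave any orange or purple look-alike of the ladle alone.

How it is judged:
By the outcome, as a careful person would: the job done as asked, in the order asked, and still so for the second after the job is handed in, with the robot touching nothing.
It also fails if it takes over 61 s, if anything falls off the work surface, if the arm or the gripper's body presses on something with over 40 N, if the wrist force passes 120 N, or if a joint passes its speed limit or range.

## Working session

There is one attempt and no reset: what is moved stays moved. The work goes in short steps, Python scripts to look and compute and a tool call to move; the robot and the scene stay as the last step left them, time stands still between calls to the robot, and variables do not carry over. Pictures are saved under pics/ and viewed, at most 10 in all, crops included, and the job is handed in when it is done.

Besides the shell and the picture viewer there is one more tool, called after "Call:" by a JSON object that holds its "fn" and its "kwargs". drive_tool: Moves the arm, as the interface text tells. Its arguments: {"type":"object","properties":{"series":{"type":"array"},"squeeze":{"type":"number"}},"required":["series"]}

```bash
mkdir -p pics; ls; python3 - <<'E'
from rig import bot
import cv2,numpy as np
a=bot.grab_frame("scene");b=bot.grab_frame("side")
cv2.imwrite("pics/a.png",a);cv2.imwrite("pics/b.png",b)
for n in("scene","side","wrist"):print(n,bot.camera_params(n))
print(bot.sense(),bot.hold_point_z)
E
```

```text
pics
scene {'mtx': array([[385.17311785,   0.        , 324.05206456],
       [  0.        , 385.17311785, 203.13619993],
       [  0.        ,   0.        ,   1.        ]]), 'k1': -0.09667938562905519, 'xyz': array([-0.29512809, -0.49039399,  0.65756323]), 'rotation': array([ 0.7534979 , -0.41895528,  0.25803681, -0.43604402])}
side {'mtx': array([[424.76617842,   0.        , 327.8602201 ],
       [  0.        , 424.76617842, 204.18313852],
       [  0.        ,   0.        ,   1.        ]]), 'k1': -0.06346803361419721, 'xyz': array([-0.10331767,  1.02359197,  0.63353434]), 'rotation': array([-0.23353556,  0.80169569, -0.53125342,  0.14323046])}
wrist {'mtx': array([[275.8884626 ,   0.        , 317.2604175 ],
       [  0.        , 275.8884626 , 200.45114165],
       [  0.        ,   0.        ,   1.        ]]), 'k1': -0.04623119663494741, 'xyz': array([0.15175587, 0.61023611, 0.38254828]), 'rotation': array([0.81426304, 0.56518047, 0.07541463, 0.10890075])}
{'clock': 0.1, 'joints': array([-1.23560163,  0.33281432, -0.06469709,  1.46085635,  0.0216066 ,
        1.3499129 , -0.08846381]), 'dq': array([ 2.38823848e-04, -8.32233187e-04, -2.02918041e-05, -2.04773324e-03,
       -6.58830381e-04,  3.08669856e-03,  1.65673284e-03]), 'joint_efforts': array([ 6.62640523e-04, -6.24542356e+01,  2.39705475e-02, -3.90712523e+01,
       -6.15226175e-02,  3.66289623e-02,  8.97117116e-05]), 'tool_pos': array([0.21876527, 0.58508748, 0.22183044]), 'orientation': array([ 1.77917978e-01,  9.84045108e-01, -6.42364934e-04, -8.24405664e-05]), 'contact_force': array([ 0.16546711,  0.04677173, -0.13134148]), 'ft_torque': array([ 0.00831339,  0.01454724, -0.00096682]), 'grasp_force': 0.0, 'grip_width': 0.08741163935254771} 0.0187
```

View pics/a.png

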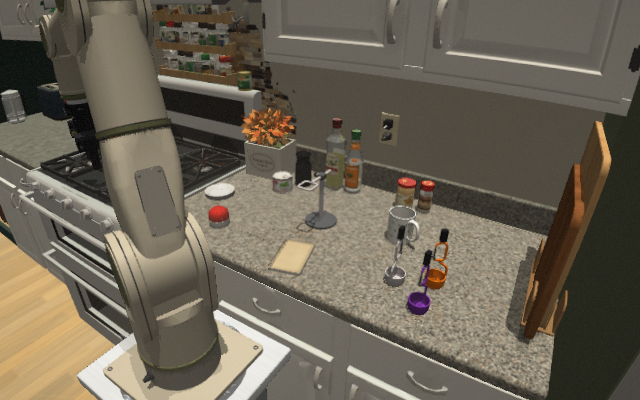

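View pics/b.png

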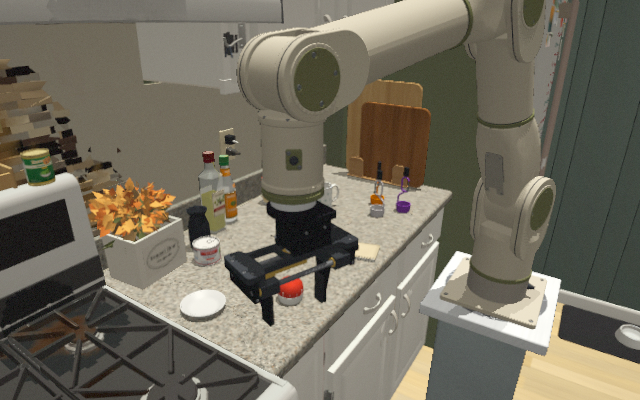

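Candidates in the scene view: steel ladle (bowl 396,275, grip 402,232), purple (419,302), orange (437,280). By the description I choose the steel one, and I'll check it in a crop that also shows the stand.

```bash
cat > h.py <<'E'
from rig import bot
import cv2,numpy as np
from scipy.spatial.transform import Rotation as R
def ray(n,u,v,P=None):
    P=P or bot.camera_params(n);K=np.array(P['mtx'])
    d=np.array([(u-K[0,2])/K[0,0],(v-K[1,2])/K[1,1]]);s=d.copy()
    for _ in range(20): s=d/(1+P['k1']*(s@s))
    return np.array(P['xyz']),R.from_quat(P['rotation']).apply([*s,1])
def at(n,u,v,z,P=None):
    o,d=ray(n,u,v,P);return o+d*(z-o[2])/d[2]
def proj(n,X,P=None):
    P=P or bot.camera_params(n);K=np.array(P['mtx'])
    c=R.from_quat(P['rotation']).inv().apply(np.atleast_2d(X)-P['xyz']);s=c[:,:2]/c[:,2:]
    s=s*(1+P['k1']*(s**2).sum(1,keepdims=True));return s*[K[0,0],K[1,1]]+[K[0,2],K[1,2]]
E
python3 - <<'E'
from h import *
a=cv2.imread("pics/a.png")
c=lambda x,y,w,h:cv2.resize(a[y:y+h,x:x+w],None,fx=5,fy=5,interpolation=cv2.INTER_CUBIC)
cv2.imwrite("pics/c.png",np.hstack([c(378,215,80,105),c(285,150,80,105)]))
for n,u,v,z in [("bowl",395,280,0),("grip",402,232,.153),("foot",321,221,.01),("head",323,175,.16),("pad",293,257,.01),("mug",402,240,0),("timer",219,222,0),("purple",428,258,.153),("orange",444,236,.153)]:print(n,at("scene",u,v,z).round(3))
E
```

```text
bowl [ 0.473 -0.262  0.   ]
grip [ 0.468 -0.263  0.153]
foot [0.603 0.044 0.01 ]
head [0.626 0.054 0.16 ]
pad [0.4  0.01 0.01]
mug [ 0.658 -0.21   0.   ]
timer [0.432 0.323 0.   ]
purple [ 0.402 -0.35   0.153]
orange [ 0.507 -0.355  0.153]
```

View pics/c.png

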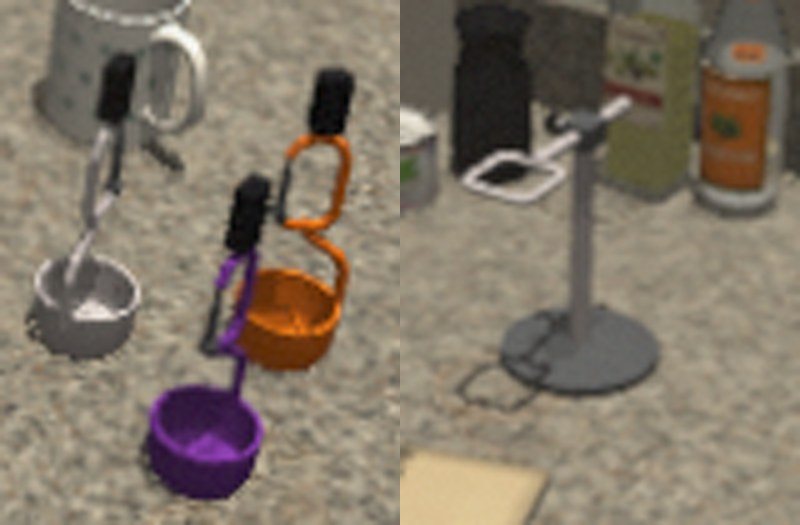

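The steel ladle is confirmed: grip at about (401,233), dark gate on its right. The ring's front bar lies at the lower left of the diamond, near scene px (305,188), and the clamp head is at (322.6,175.6). I'll head over and look at both with the wrist camera.

Call:
{"fn": "drive_tool", "kwargs": {"series": [{"jaw": 0,"x": -2.9,"y": -3.9,"z": -0.8},{"jaw": 0,"x": -2.9,"y": -3.9,"z": -0.8},{"jaw": 0,"x": -2.9,"y": -3.9,"z": -0.8},{"jaw": 0,"x": -2.9,"y": -3.9,"z": -0.8},{"jaw": 0,"x": -2.9,"y": -3.9,"z": -0.8}]}}

```text
invalid input
```

Call:
{"fn": "drive_tool", "kwargs": {"series": [{"jaw": 0,"x": -2.9,"y": -3.9,"z": -0.8},{"jaw": 0,"x": -2.9,"y": -3.9,"z": -0.8},{"jaw": 0,"x": -2.9,"y": -3.9,"z": -0.8},{"jaw": 0,"x": -2.9,"y": -3.9,"z": 0},{"jaw": 0,"x": -2.9,"y": -3.9,"z": 0}]}}

```text
invalid input
```

Call:
{"fn": "drive_tool", "kwargs": {"series": [{"jaw": 0,"x": -2.9,"y": -3.9,"z": -0.8,"turn": 0},{"jaw": 0,"x": -2.9,"y": -3.9,"z": -0.8,"turn": 0},{"jaw": 0,"x": -2.9,"y": -3.9,"z": -0.8,"turn": 0},{"jaw": 0,"x": -2.9,"y": -3.9,"z": -0.8,"turn": 0},{"jaw": 0,"x": -2.9,"y": -3.9,"z": -0.8,"turn": 0}]}}

```text
clock: 0.6
tool_pos: [0.2866, 0.3499, 0.2625]
orientation: [0.178, 0.984, -0.0, -0.0]
contact_force: [1.2, 0.0, 1.0]
grip_width: 0.087
grasp_force: 0.0
```

Call:
{"fn": "drive_tool", "kwargs": {"series": [{"jaw": 0,"x": -2.9,"y": -3.9,"z": -0.8,"turn": 0},{"jaw": 0,"x": -2.9,"y": -3.9,"z": -0.8,"turn": 0},{"jaw": 0,"x": -2.9,"y": -3.9,"z": 0,"turn": 0},{"jaw": 0,"x": -2.9,"y": -3.9,"z": 0,"turn": 0},{"jaw": 0,"x": 0,"y": 0,"z": 0,"turn": 0}]}}

```text
clock: 1.1
tool_pos: [0.3419, 0.16, 0.2788]
orientation: [0.182, 0.983, 0.0, 0.0]
contact_force: [-0.3, 0.4, 0.3]
grip_width: 0.087
grasp_force: 0.0
```

```bash
python3 - <<'E'
from h import *
P=bot.camera_params("wrist");w=bot.grab_frame("wrist");cv2.imwrite("pics/w1.png",w);np.save("w1.npy",P,allow_pickle=True)
print(bot.sense()['tool_pos'],P['xyz'],R.from_quat(P['rotation']).as_matrix().round(2).tolist())
print(proj("wrist",[[.626,.054,.16],[.468,-.263,.153],[.55,.05,.16]]).round())
E
```

```text
[0.3410195  0.16288918 0.27866702] [0.27503603 0.18528181 0.43948028] [[0.36, 0.9, 0.25], [0.93, -0.35, -0.09], [0.0, 0.26, -0.96]]
[[316. 412.]
 [ 68. 380.]
 [293. 373.]]
```

View pics/w1.png

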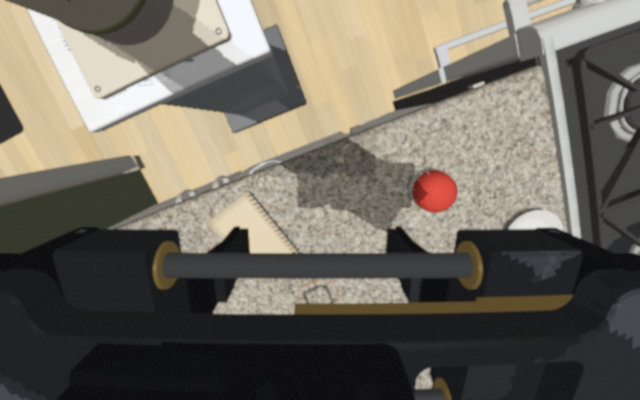

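This view shows the notebook at (250,230), the timer at (435,190) and the ring's shadow at (318,293). The gripper blocks its own front side, so I'll turn the camera side to face forward.

Call:
{"fn": "drive_tool", "kwargs": {"series": [{"jaw": 0,"x": 0,"y": 0,"z": 0,"turn": 8.5},{"jaw": 0,"x": 0,"y": 0,"z": 0,"turn": 8.5},{"jaw": 0,"x": 0,"y": 0,"z": 0,"turn": 8.5},{"jaw": 0,"x": 0,"y": 0,"z": 0,"turn": 8.5},{"jaw": 0,"x": 0,"y": 0,"z": 0,"turn": 8.5}]}}

```text
clock: 1.65
tool_pos: [0.3399, 0.1662, 0.2782]
orientation: [0.524, 0.851, -0.0, -0.0]
contact_force: [-0.1, -0.1, -0.1]
grip_width: 0.0871
grasp_force: 0.0
```

Call:
{"fn": "drive_tool", "kwargs": {"series": [{"jaw": 0,"x": 0,"y": 0,"z": 0,"turn": 8.5},{"jaw": 0,"x": 0,"y": 0,"z": 0,"turn": 8.5},{"jaw": 0,"x": 0,"y": 0,"z": 0,"turn": 8.5},{"jaw": 0,"x": 0,"y": 0,"z": 0,"turn": 8.5},{"jaw": 0,"x": 0,"y": 0,"z": 0,"turn": 8.5}]}}

```text
clock: 2.15
tool_pos: [0.34, 0.1662, 0.2782]
orientation: [0.797, 0.603, -0.0, -0.0]
contact_force: [0.2, 0.1, 0.3]
grip_width: 0.087
grasp_force: 0.0
```

Call:
{"fn": "drive_tool", "kwargs": {"series": [{"jaw": 0,"x": 0,"y": 0,"z": 0,"turn": 8.5},{"jaw": 0,"x": 0,"y": 0,"z": 0,"turn": 8.5},{"jaw": 0,"x": 0,"y": 0,"z": 0,"turn": 8.5},{"jaw": 0,"x": 0,"y": 0,"z": 0,"turn": 8.5},{"jaw": 0,"x": 0,"y": 0,"z": 0,"turn": 8.5}]}}

```text
clock: 2.65
tool_pos: [0.34, 0.1662, 0.2782]
orientation: [0.962, 0.273, -0.0, 0.0]
contact_force: [-0.4, 0.3, 0.3]
grip_width: 0.0871
grasp_force: 0.0
```

Call:
{"fn": "drive_tool", "kwargs": {"series": [{"jaw": 0,"x": 0,"y": 0,"z": 0,"turn": 8.5},{"jaw": 0,"x": 0,"y": 0,"z": 0,"turn": 8.5},{"jaw": 0,"x": 0,"y": 0,"z": 0,"turn": 8.5},{"jaw": 0,"x": 0,"y": 0,"z": 0,"turn": 8.5},{"jaw": 0,"x": 0,"y": 0,"z": 0,"turn": 0}]}}

```text
clock: 3.15
tool_pos: [0.3401, 0.166, 0.2782]
orientation: [1.0, -0.018, -0.0, 0.0]
contact_force: [0.0, 0.1, 0.1]
grip_width: 0.0868
grasp_force: 0.0
```

```bash
python3 - <<'E'
from h import *
import pickle
P=bot.camera_params("wrist");w=bot.grab_frame("wrist");cv2.imwrite("pics/w2.png",w);pickle.dump(P,open("w2.pkl","wb"))
s=bot.sense();print(s['tool_pos'],s['orientation'],s['joints'],P['xyz'])
print(proj("wrist",[[.626,.054,.16],[.468,-.263,.153],[.55,.05,.16]]).round())
E
```

```text
[0.34013359 0.16585331 0.27825907] [ 9.99881596e-01 -1.53854331e-02 -2.52229383e-04  1.34183880e-04] [-0.49557781 -0.24352204 -0.06525221  1.94439424 -0.01590617  1.44080803
 -2.15840743] [0.4116199  0.16334999 0.43884788]
[[ 439. -133.]
 [ 709.   70.]
 [ 441.  -37.]]
```

View pics/w2.png

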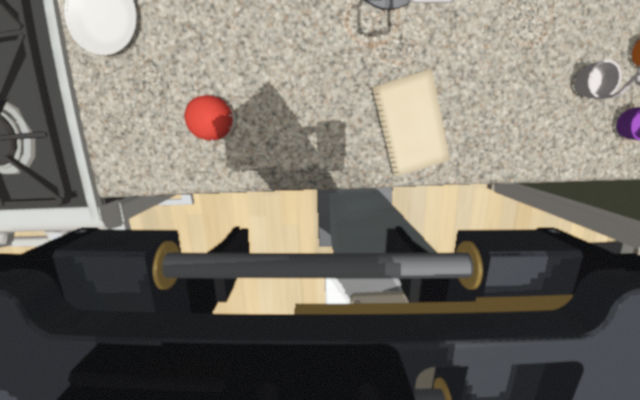

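The steel ladle's bowl is at (600,78) and its shaft runs off to the right. I'll move over toward it.

Call:
{"fn": "drive_tool", "kwargs": {"series": [{"jaw": 0,"x": 0.5,"y": 4.5,"z": 0,"turn": 0},{"jaw": 0,"x": 0.5,"y": 4.5,"z": 0,"turn": 0},{"jaw": 0,"x": 0.5,"y": 4.5,"z": 0,"turn": 0},{"jaw": 0,"x": 0.5,"y": 4.5,"z": 0,"turn": 0},{"jaw": 0,"x": 0.5,"y": 4.5,"z": 0,"turn": 0}]}}

```text
clock: 3.7
tool_pos: [0.3574, -0.0619, 0.2785]
orientation: [1.0, -0.014, 0.0, -0.0]
contact_force: [1.4, 0.2, 1.4]
grip_width: 0.087
grasp_force: 0.0
```

Call:
{"fn": "drive_tool", "kwargs": {"series": [{"jaw": 0,"x": 0.5,"y": 4.5,"z": 0,"turn": 0},{"jaw": 0,"x": 0.5,"y": 4.5,"z": 0,"turn": 0},{"jaw": 0,"x": 0.5,"y": 4.5,"z": 0,"turn": 0},{"jaw": 0,"x": 0.5,"y": 4.5,"z": 0,"turn": 0},{"jaw": 0,"x": 0,"y": 0,"z": 0,"turn": 0}]}}

```text
clock: 4.2
tool_pos: [0.3705, -0.2459, 0.2786]
orientation: [1.0, -0.018, -0.0, 0.001]
contact_force: [-0.9, -0.5, 0.1]
grip_width: 0.087
grasp_force: 0.0
```

```bash
python3 - <<'E'
from h import *
import pickle
P=bot.camera_params("wrist");w=bot.grab_frame("wrist");cv2.imwrite("pics/w3f.png",w);pickle.dump(P,open("w3.pkl","wb"))
s=bot.sense();print(s['tool_pos'],s['orientation'],s['joints'],P['xyz'])
p=proj("wrist",[[.468,-.263,.153],[.468,-.263,.0]]).round();print(p)
u,v=p.mean(0).astype(int);u=np.clip(u-80,0,480);v=np.clip(v-70,0,240);print(u,v)
cv2.imwrite("pics/w3.png",cv2.resize(w[v:v+150,u:u+160],None,fx=4,fy=4,interpolation=cv2.INTER_CUBIC))
E
```

```text
[ 0.37099034 -0.24293128  0.27835144] [ 9.99851002e-01 -1.72562845e-02 -3.66948224e-04  2.43392251e-04] [-0.22020208 -0.1690913   0.62788118  1.84768054  0.10071084  1.43240009
 -1.21843445] [ 0.44197402 -0.24837627  0.43929811]
[[334.  99.]
 [328. 108.]]
251 33
```

View pics/w3.png

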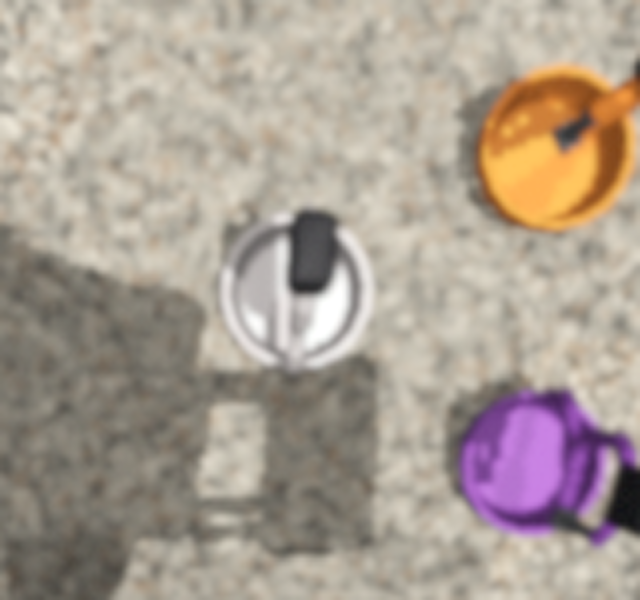

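Only the steel ladle has its black grip across the middle: grip silhouette centre (313,251) in the crop, bowl rim centre (297,290). The flat hook lies nearly along world x, and the orange and purple ladles are off to the right. Next I'll settle which side the gate is on and fit the yaw.

```bash
python3 - <<'E'
from h import *
import pickle
P=pickle.load(open("w3.pkl","rb"))
b=at("wrist",251+297/4,33+290/4,.03,P);g=at("wrist",251+313.5/4,33+251.5/4,.152,P);print(b,g)
c=at("scene",401.4,233,.153);print("scene grip",c)
w=cv2.imread("pics/w3f.png");c0=g[:2]
for yaw in(0,180):
  e=np.array([np.cos(np.radians(yaw)),np.sin(np.radians(yaw))])
  X=[[*(c0+e*s),z] for s in(.014,-.014) for z in(.085,.118)]
  print(yaw,((proj("scene",X)-[378,215])*5).round().tolist())
# grip minAreaRect
m=(w[33:183,251:411].max(2)<75).astype(np.uint8)
m=cv2.resize(w[33:183,251:411],None,fx=4,fy=4,interpolation=cv2.INTER_CUBIC).max(2)<80
n,l,st,ce=cv2.connectedComponentsWithStats(m.astype(np.uint8))
for i in range(1,n):
  if st[i,4]>800 and 250<ce[i,0]<360 and 180<ce[i,1]<320:
    print(cv2.minAreaRect(cv2.findContours((l==i).astype(np.uint8),0,2)[0][0]),ce[i])
for yaw in(-10,-5,0,5,10):
  e=np.array([np.cos(np.radians(yaw)),np.sin(np.radians(yaw))]);f=np.array([-e[1],e[0]])
  X=np.array([[*(g[:2]+e*a*.009+f*d*.006),z] for a in(1,-1) for d in(1,-1) for z in(.135,.169)])
  h=cv2.convexHull(((proj("wrist",X,P)-[251,33])*4).astype(np.float32));print(yaw,cv2.minAreaRect(h))
# stand
hd=at("scene",322.6,175.6,.1605);ba=at("scene",304.8,187.8,.1605);d=hd-ba
print("head",hd,"bar",ba,np.linalg.norm(d),np.degrees(np.arctan2(d[1],d[0])))
E
```

```text
[ 0.46969613 -0.26109738  0.03      ] [ 0.47036979 -0.26163436  0.152     ]
scene grip [ 0.4634217  -0.26353218  0.153     ]
0 [[112.0, 182.0], [120.0, 128.0], [91.0, 210.0], [99.0, 156.0]]
180 [[91.0, 210.0], [99.0, 156.0], [112.0, 182.0], [120.0, 128.0]]
((313.4820861816406, 252.2742919921875), (77.28461456298828, 45.40164566040039), 87.83892822265625) [310.81918819 250.25355825]
-10 ((315.33245849609375, 248.61676025390625), (53.11299514770508, 92.60513305664062), 8.382340431213379)
-5 ((315.38873291015625, 248.53329467773438), (54.51822280883789, 92.1666030883789), 3.2180051803588867)
0 ((315.30023193359375, 248.36517333984375), (91.88700866699219, 55.842857360839844), 88.2739028930664)
5 ((315.0816650390625, 248.21180725097656), (91.60850524902344, 57.094017028808594), 83.50293731689453)
10 ((314.8486328125, 248.08151245117188), (91.15390014648438, 58.32480239868164), 78.71858215332031)
head [0.62045003 0.05256218 0.1605    ] bar [0.52200557 0.05218373 0.1605    ] 0.0984451873312892 0.22026046454406062
```

The gate faces world +x (yaw about 0°) and the grip is at (0.470, -0.2615). The stand's x axis is also near yaw 0. I'll move above the grip.

Call:
{"fn": "drive_tool", "kwargs": {"series": [{"jaw": 0.5,"x": 0,"y": 0,"z": 0,"turn": -2.4},{"jaw": 0.5,"x": 3.3,"y": 0.6,"z": 1,"turn": 0},{"jaw": 0.5,"x": 3.3,"y": 0.6,"z": 1,"turn": 0},{"jaw": 0.5,"x": 3.3,"y": 0.7,"z": 1,"turn": 0},{"jaw": 0.5,"x": 0,"y": 0,"z": 1,"turn": 0}]}}

```text
clock: 4.75
tool_pos: [0.474, -0.2567, 0.2363]
orientation: [1.0, 0.008, -0.001, 0.0]
contact_force: [0.2, 0.5, 0.4]
grip_width: 0.055
grasp_force: 0.0
```

Call:
{"fn": "drive_tool", "kwargs": {"series": [{"jaw": 0.5,"x": 0,"y": 0,"z": 1,"turn": 0},{"jaw": 0.5,"x": 0,"y": 0,"z": 0,"turn": 0},{"jaw": 0.5,"x": 0,"y": 0,"z": 0,"turn": 0},{"jaw": 0.5,"x": 0,"y": 0,"z": 0,"turn": 0}]}}

```text
clock: 5.15
tool_pos: [0.4703, -0.2593, 0.2295]
orientation: [1.0, 0.004, 0.001, -0.0]
contact_force: [-0.6, -0.3, 0.1]
grip_width: 0.0439
grasp_force: 0.0
```

```bash
python3 - <<'E'
from h import *
import pickle
P=bot.camera_params("wrist");s=bot.sense();w=bot.grab_frame("wrist");cv2.imwrite("pics/w4f.png",w);pickle.dump(P,open("w4.pkl","wb"))
sc=bot.grab_frame("scene");cv2.imwrite("pics/s4.png",sc)
print(s['tool_pos'],s['orientation'],s['grip_width'],s['contact_force'])
print(proj("wrist",[[.4703,-.2614,.169],[.52,.052,.1605],[.62,.052,.1605]]))
E
```

```text
[ 0.47026224 -0.25931563  0.22946902] [ 9.99992906e-01  3.63256133e-03  9.47857179e-04 -3.07017144e-04] 0.04393699874827604 [-0.60605771 -0.30682496  0.06772891]
[[319.70153112 214.06730424]
 [-27.11792188 154.90434097]
 [-52.15849419  36.47035782]]
```

Call:
{"fn": "drive_tool", "kwargs": {"series": [{"jaw": 0.5,"x": 0,"y": 0.2,"z": 2,"turn": 0},{"jaw": 0.5,"x": 0,"y": 0,"z": 2,"turn": 0},{"jaw": 0.5,"x": 0,"y": 0,"z": 2,"turn": 0},{"jaw": 0.5,"x": 0,"y": 0,"z": 2,"turn": 0},{"jaw": 0.5,"x": 0,"y": 0,"z": 1.3,"turn": 0}], "squeeze": 25}}

```text
clock: 5.75
tool_pos: [0.4701, -0.2611, 0.1346]
orientation: [1.0, 0.004, -0.0, -0.0]
contact_force: [0.2, -0.0, 0.7]
grip_width: 0.0433
grasp_force: 0.0
```

Call:
{"fn": "drive_tool", "kwargs": {"series": [{"jaw": 0.5,"x": 0,"y": 0,"z": 0,"turn": 0},{"jaw": 0.5,"x": 0,"y": 0,"z": 0,"turn": 0},{"jaw": 0.5,"x": 0,"y": 0,"z": 0,"turn": 0}]}}

```text
clock: 6.05
tool_pos: [0.471, -0.2617, 0.1366]
orientation: [1.0, 0.003, 0.001, 0.0]
contact_force: [-0.1, 0.1, 0.4]
grip_width: 0.0434
grasp_force: 0.0
```

Now I'll close gradually.

Call:
{"fn": "drive_tool", "kwargs": {"series": [{"jaw": 0.7,"x": 0,"y": 0,"z": 0,"turn": 0},{"jaw": 0.8,"x": 0,"y": 0,"z": 0,"turn": 0},{"jaw": 0.9,"x": 0,"y": 0,"z": 0,"turn": 0},{"jaw": 1,"x": 0,"y": 0,"z": 0,"turn": 0},{"jaw": 1,"x": 0,"y": 0,"z": 0,"turn": 0}], "squeeze": 25}}

```text
clock: 6.55
tool_pos: [0.4704, -0.2613, 0.1356]
orientation: [1.0, 0.004, 0.0, -0.0]
contact_force: [-1.7, -1.2, 2.4]
grip_width: 0.0118
grasp_force: 25.1
```

Call:
{"fn": "drive_tool", "kwargs": {"series": [{"jaw": 1,"x": 0,"y": 0,"z": 0,"turn": 0},{"jaw": 1,"x": 0,"y": 0,"z": 0,"turn": 0},{"jaw": 1,"x": 0,"y": 0,"z": 0,"turn": 0},{"jaw": 1,"x": 0,"y": 0,"z": 0,"turn": 0}]}}

```text
clock: 6.95
tool_pos: [0.4704, -0.2615, 0.1356]
orientation: [1.0, 0.003, 0.0, 0.0]
contact_force: [-0.6, -0.6, 2.5]
grip_width: 0.0117
grasp_force: 24.9
```

Gripped, 11.7 mm wide. I'll lift to TCP z≈0.206 and check.

Call:
{"fn": "drive_tool", "kwargs": {"series": [{"jaw": 1,"x": 0,"y": 0,"z": -1,"turn": 0},{"jaw": 1,"x": 0,"y": 0,"z": -2,"turn": 0},{"jaw": 1,"x": 0,"y": 0,"z": -2,"turn": 0},{"jaw": 1,"x": -1,"y": -1,"z": -2,"turn": 0},{"jaw": 1,"x": -1,"y": -2,"z": 0,"turn": 0}]}}

```text
clock: 7.45
tool_pos: [0.4507, -0.2331, 0.2084]
orientation: [1.0, 0.002, 0.002, 0.001]
contact_force: [-0.3, 0.7, -1.1]
grip_width: 0.0115
grasp_force: 24.9
```

Call:
{"fn": "drive_tool", "kwargs": {"series": [{"jaw": 1,"x": -1,"y": -3,"z": 0,"turn": 0},{"jaw": 1,"x": -1,"y": -3,"z": 0,"turn": 0},{"jaw": 1,"x": 0,"y": -3,"z": 0,"turn": 0},{"jaw": 1,"x": 0,"y": -3,"z": 0,"turn": 0},{"jaw": 1,"x": 0,"y": -3,"z": 0,"turn": 0}]}}

```text
clock: 7.95
tool_pos: [0.4289, -0.0805, 0.2061]
orientation: [1.0, 0.003, 0.0, -0.0]
contact_force: [0.4, 0.7, -1.9]
grip_width: 0.012
grasp_force: 24.9
```

Call:
{"fn": "drive_tool", "kwargs": {"series": [{"jaw": 1,"x": 0,"y": -3,"z": 0,"turn": 0},{"jaw": 1,"x": 0,"y": -3,"z": 0,"turn": 0},{"jaw": 1,"x": 0,"y": -3,"z": 0,"turn": 0},{"jaw": 1,"x": 0,"y": -3,"z": 0,"turn": 0},{"jaw": 1,"x": 0,"y": -1.4,"z": 0,"turn": 0}]}}

```text
clock: 8.45
tool_pos: [0.4279, 0.0548, 0.2059]
orientation: [1.0, 0.005, 0.0, -0.0]
contact_force: [0.6, -1.4, -1.5]
grip_width: 0.0118
grasp_force: 24.9
```

Call:
{"fn": "drive_tool", "kwargs": {"series": [{"jaw": 1,"x": 0,"y": 0,"z": 0,"turn": 0},{"jaw": 1,"x": 0,"y": 0,"z": 0,"turn": 0},{"jaw": 1,"x": 0,"y": 0,"z": 0,"turn": 0}]}}

```text
clock: 8.75
tool_pos: [0.4283, 0.051, 0.2056]
orientation: [1.0, 0.003, 0.0, 0.0]
contact_force: [-0.3, -0.6, -2.8]
grip_width: 0.012
grasp_force: 24.9
```

```bash
python3 - <<'E'
from h import *
import pickle
P=bot.camera_params("wrist");s=bot.sense();w=bot.grab_frame("wrist");cv2.imwrite("pics/w5f.png",w);pickle.dump(P,open("w5.pkl","wb"))
print(s['tool_pos'],s['orientation'],s['grip_width'],s['contact_force'],P['xyz'])
print(proj("wrist",[[.62,.052,.1605],[.52,.052,.1605]],P).round())
cv2.imwrite("pics/w5.png",cv2.resize(w[0:230,200:440],None,fx=2.5,fy=2.5,interpolation=cv2.INTER_CUBIC))
E
```

```text
[0.42830399 0.05099736 0.20563171] [9.99996815e-01 2.52376776e-03 6.28407831e-06 3.45702953e-05] 0.012048922282490993 [-0.28716816 -0.55259427 -2.81099507] [0.49981319 0.05122804 0.36634057]
[[317. -66.]
 [317.  97.]]
```

View pics/w5.png

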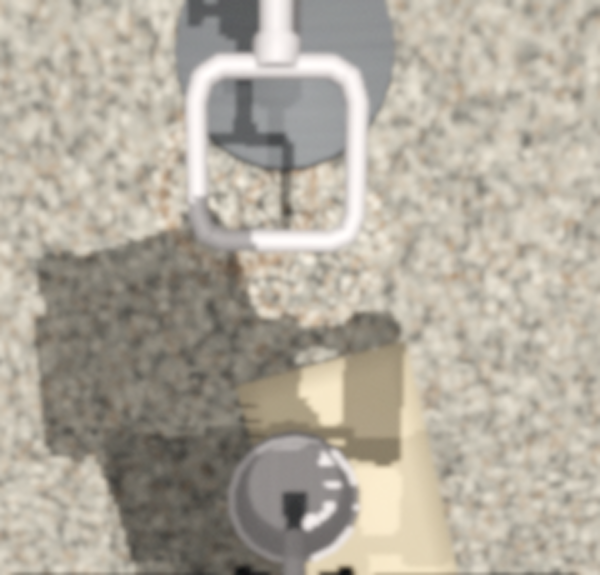

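The ring is clearly seen: front bar centreline from crop (205,238) to (355,241), back bar at y≈66, side rods at x≈198 and 357. The held ladle's bowl is at (293,497).

```bash
python3 - <<'E'
from h import *
import pickle
P=pickle.load(open("w5.pkl","rb"));w=cv2.imread("pics/w5f.png")
f=lambda u,v,z=.1605:at("wrist",200+u/2.5,v/2.5,z,P)
g=cv2.GaussianBlur(cv2.cvtColor(w,6),(0,0),.7).astype(float)
for y in (40,50,60,70,80): print(y,(g[y,262:360].astype(int)).tolist() if y==60 else '')
print("col",g[80:112,[300,305,310,315,320]].astype(int).T.tolist())
for n,u,v in[("bar",278,240),("barL",215,239),("barR",345,241),("left hi",198,110),("left lo",198,200),("right hi",357,110),("right lo",357,200),("back",277,66)]:print(n,f(u,v).round(4))
print("bowl",f(293,497,.10),"len", .039+.006)
E
```

```text
40 
50 
60 [188, 193, 198, 199, 196, 193, 190, 185, 179, 175, 177, 183, 197, 215, 232, 243, 248, 245, 236, 220, 203, 192, 185, 178, 171, 166, 161, 153, 146, 140, 139, 142, 147, 150, 152, 153, 153, 153, 153, 153, 153, 153, 154, 153, 149, 143, 140, 139, 138, 134, 123, 107, 98, 99, 109, 129, 149, 159, 161, 162, 162, 163, 162, 162, 162, 162, 162, 161, 161, 160, 157, 153, 146, 138, 136, 148, 176, 206, 227, 241, 247, 247, 239, 226, 212, 206, 209, 215, 221, 223, 220, 213, 204, 195, 188, 181, 173, 167]
70 
80 
col [[181, 181, 187, 194, 199, 204, 207, 205, 196, 183, 169, 165, 177, 192, 204, 207, 201, 185, 170, 166, 176, 190, 196, 190, 180, 176, 177, 180, 184, 183, 177, 170], [167, 163, 164, 173, 187, 200, 205, 196, 180, 166, 167, 182, 204, 225, 240, 248, 250, 244, 232, 214, 196, 182, 175, 170, 169, 176, 189, 201, 207, 205, 197, 191], [186, 189, 195, 199, 200, 196, 189, 175, 162, 158, 163, 177, 199, 223, 240, 249, 251, 245, 233, 217, 202, 192, 183, 173, 165, 164, 175, 191, 201, 196, 182, 175], [140, 127, 112, 99, 93, 101, 119, 136, 142, 144, 151, 169, 197, 222, 239, 249, 251, 246, 234, 217, 203, 196, 194, 192, 188, 185, 182, 183, 189, 198, 201, 195], [200, 193, 185, 176, 168, 171, 186, 199, 203, 201, 197, 199, 209, 225, 240, 249, 251, 246, 234, 219, 209, 210, 214, 214, 207, 200, 196, 195, 193, 192, 192, 195]]
bar [0.5204 0.0558 0.1605]
barL [0.5206 0.0735 0.1605]
barR [0.5202 0.0368 0.1605]
left hi [0.5541 0.0775 0.1605]
left lo [0.531  0.0781 0.1605]
right hi [0.5543 0.0343 0.1605]
right lo [0.5312 0.0337 0.1605]
back [0.5651 0.0561 0.1605]
bowl [0.42941097 0.05107805 0.1       ] len 0.045
```

Bar axis at x≈0.5205, y≈0.056, yaw under 1°. I'll firm the grip, align laterally, drop to pushing height (TCP z 0.184) and stop short of the bar.

Call:
{"fn": "drive_tool", "kwargs": {"series": [{"jaw": 1,"x": 0,"y": -0.2,"z": 0.5,"turn": 0},{"jaw": 1,"x": 1.5,"y": -0.29,"z": 0.8,"turn": 0},{"jaw": 1,"x": 1.5,"y": 0,"z": 0.85,"turn": 0},{"jaw": 1,"x": 1.5,"y": 0,"z": 0,"turn": 0},{"jaw": 1,"x": 1.3,"y": 0,"z": 0,"turn": 0}], "squeeze": 55}}

```text
clock: 9.3
tool_pos: [0.4866, 0.0572, 0.1833]
orientation: [1.0, 0.003, -0.0, 0.0]
contact_force: [0.0, 0.6, -2.1]
grip_width: 0.0114
grasp_force: 54.9
```

Call:
{"fn": "drive_tool", "kwargs": {"series": [{"jaw": 1,"x": 0,"y": 0,"z": 0,"turn": 0},{"jaw": 1,"x": 0,"y": 0,"z": 0,"turn": 0},{"jaw": 1,"x": 0,"y": 0,"z": 0,"turn": 0},{"jaw": 1,"x": 0,"y": 0,"z": 0,"turn": 0}]}}

```text
clock: 9.7
tool_pos: [0.4857, 0.0576, 0.1841]
orientation: [1.0, 0.003, -0.0, -0.0]
contact_force: [0.6, 0.0, -2.4]
grip_width: 0.0113
grasp_force: 54.9
```

```bash
python3 - <<'E'
from h import *
import pickle
P=bot.camera_params("wrist");s=bot.sense();w=bot.grab_frame("wrist");a=bot.grab_frame("scene");b=bot.grab_frame("side")
print(s['tool_pos'],s['orientation'],s['contact_force'],s['grasp_force'])
u,v=proj("scene",[[.5,.055,.16]])[0].astype(int);print(u-35,v-35);k=lambda i,u,v:cv2.resize(i[v-35:v+55,u-35:u+45],None,fx=5,fy=5,interpolation=cv2.INTER_CUBIC)
z=proj("side",[[.5,.055,.16]])[0].astype(int);print(z-35)
cv2.imwrite("pics/s6.png",np.hstack([k(a,u,v),k(b,*z)]));cv2.imwrite("pics/w6f.png",w)
E
```

```text
[0.48572546 0.0576172  0.18407866] [ 9.99993925e-01  3.48141122e-03 -1.26587409e-05 -1.70772133e-04] [ 0.62195275  0.03038334 -2.39156557] 54.937435034662485
264 155
[288 163]
```

View pics/s6.png

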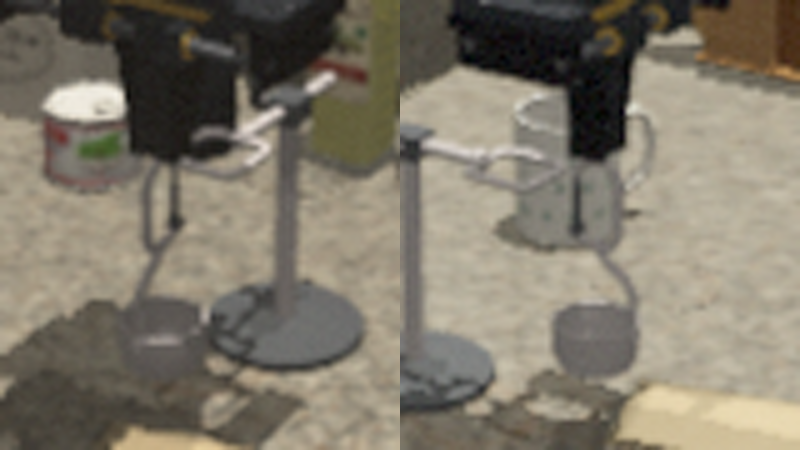

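Both views agree: the gate (dark bar at (175,195) on the left, (577,205) on the right) faces the ring's front bar, and the ladle is upright. Now I'll approach slowly to first touch.

Call:
{"fn": "drive_tool", "kwargs": {"series": [{"jaw": 1,"x": 0.4,"y": 0.15,"z": 0,"turn": 0},{"jaw": 1,"x": 0.4,"y": 0,"z": 0,"turn": 0},{"jaw": 1,"x": 0.2,"y": 0,"z": 0,"turn": 0},{"jaw": 1,"x": 0,"y": 0,"z": 0,"turn": 0},{"jaw": 1,"x": 0,"y": 0,"z": 0,"turn": 0}]}}

```text
clock: 10.35
tool_pos: [0.4962, 0.0562, 0.1839]
orientation: [1.0, 0.003, -0.0, 0.0]
contact_force: [0.4, -0.2, -2.2]
grip_width: 0.0117
grasp_force: 54.9
```

Call:
{"fn": "drive_tool", "kwargs": {"series": [{"jaw": 1,"x": 0.1,"y": 0,"z": 0,"turn": 0},{"jaw": 1,"x": 0.1,"y": 0,"z": 0,"turn": 0},{"jaw": 1,"x": 0.1,"y": 0,"z": 0,"turn": 0},{"jaw": 1,"x": 0.1,"y": 0,"z": 0,"turn": 0},{"jaw": 1,"x": 0,"y": 0,"z": 0,"turn": 0}]}}

```text
clock: 10.85
tool_pos: [0.5003, 0.0563, 0.184]
orientation: [1.0, 0.003, 0.0, -0.0]
contact_force: [-0.3, 0.1, -1.7]
grip_width: 0.0115
grasp_force: 54.9
```

Call:
{"fn": "drive_tool", "kwargs": {"series": [{"jaw": 1,"x": 0.1,"y": 0,"z": 0,"turn": 0},{"jaw": 1,"x": 0.1,"y": 0,"z": 0,"turn": 0},{"jaw": 1,"x": 0.1,"y": 0,"z": 0,"turn": 0},{"jaw": 1,"x": 0,"y": 0,"z": 0,"turn": 0}]}}

```text
clock: 11.25
tool_pos: [0.5027, 0.0563, 0.1838]
orientation: [1.0, 0.003, -0.001, 0.0]
contact_force: [-3.6, 0.5, -1.4]
grip_width: 0.0114
grasp_force: 54.9
```

Contact is at about x=0.5015, as predicted, at -3.6 N. I'll keep pushing in 1 mm rows.

Call:
{"fn": "drive_tool", "kwargs": {"series": [{"jaw": 1,"x": 0.1,"y": 0,"z": 0,"turn": 0},{"jaw": 1,"x": 0.1,"y": 0,"z": 0,"turn": 0},{"jaw": 1,"x": 0.1,"y": 0,"z": 0,"turn": 0},{"jaw": 1,"x": 0.1,"y": 0,"z": 0,"turn": 0},{"jaw": 1,"x": 0.1,"y": 0,"z": 0,"turn": 0}]}}

```text
clock: 11.75
tool_pos: [0.5081, 0.0563, 0.1839]
orientation: [1.0, 0.003, -0.0, -0.0]
contact_force: [-5.4, -0.5, -1.1]
grip_width: 0.0115
grasp_force: 54.9
```

Call:
{"fn": "drive_tool", "kwargs": {"series": [{"jaw": 1,"x": 0.1,"y": 0,"z": 0,"turn": 0},{"jaw": 1,"x": 0.1,"y": 0,"z": 0,"turn": 0},{"jaw": 1,"x": 0.1,"y": 0,"z": 0,"turn": 0},{"jaw": 1,"x": 0.1,"y": 0,"z": 0,"turn": 0},{"jaw": 1,"x": 0.1,"y": 0,"z": 0,"turn": 0}]}}

```text
clock: 12.25
tool_pos: [0.513, 0.0563, 0.1838]
orientation: [1.0, 0.003, -0.0, 0.0]
contact_force: [-6.0, 0.6, -2.4]
grip_width: 0.012
grasp_force: 54.9
```

Call:
{"fn": "drive_tool", "kwargs": {"series": [{"jaw": 1,"x": 0.1,"y": 0,"z": 0,"turn": 0},{"jaw": 1,"x": 0.1,"y": 0,"z": 0,"turn": 0},{"jaw": 1,"x": 0.1,"y": 0,"z": 0,"turn": 0},{"jaw": 1,"x": 0.1,"y": 0,"z": 0,"turn": 0},{"jaw": 1,"x": 0.1,"y": 0,"z": 0,"turn": 0}]}}

```text
clock: 12.75
tool_pos: [0.518, 0.0564, 0.1837]
orientation: [1.0, 0.003, -0.0, 0.0]
contact_force: [-4.7, -0.3, -4.9]
grip_width: 0.0118
grasp_force: 54.9
```

Call:
{"fn": "drive_tool", "kwargs": {"series": [{"jaw": 1,"x": 0.1,"y": 0,"z": 0,"turn": 0},{"jaw": 1,"x": 0.1,"y": 0,"z": 0,"turn": 0},{"jaw": 1,"x": 0.1,"y": 0,"z": 0,"turn": 0},{"jaw": 1,"x": 0,"y": 0,"z": 0,"turn": 0}]}}

```text
clock: 13.15
tool_pos: [0.5224, 0.0564, 0.1847]
orientation: [1.0, 0.003, 0.001, -0.0]
contact_force: [0.3, 0.4, -1.2]
grip_width: 0.0117
grasp_force: 54.9
```

The force dropped to zero at 21 mm, so the gate has snapped. I'll check in a picture.

Call:
{"fn": "drive_tool", "kwargs": {"series": [{"jaw": 1,"x": 0.05,"y": 0,"z": 0,"turn": 0},{"jaw": 1,"x": 0,"y": 0,"z": 0,"turn": 0}]}}

```text
clock: 13.35
tool_pos: [0.5226, 0.0565, 0.1848]
orientation: [1.0, 0.003, 0.001, -0.0]
contact_force: [0.5, 0.8, -2.3]
grip_width: 0.0116
grasp_force: 54.9
```

```bash
python3 - <<'E'
from h import *
a=bot.grab_frame("scene");b=bot.grab_frame("side");s=bot.sense();print(s['tool_pos'],s['contact_force'])
k=lambda i,n:(lambda u,v:cv2.resize(i[v-30:v+50,u-40:u+40],None,fx=5,fy=5,interpolation=cv2.INTER_CUBIC))(*proj(n,[[.52,.055,.16]])[0].astype(int))
cv2.imwrite("pics/s7.png",np.hstack([k(a,"scene"),k(b,"side")]))
E
```

```text
[0.52219934 0.05643818 0.18450247] [-0.13367509  0.84692423 -1.78160574]
```

View pics/s7.png

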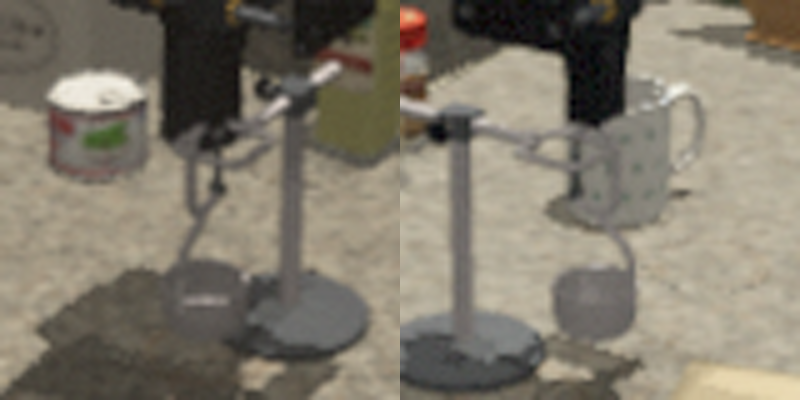

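The gate is upright again with the bar inside the loop: gate at about (218,165) on the left, bar behind the spine. I'll centre the loop and lower it.

Call:
{"fn": "drive_tool", "kwargs": {"series": [{"jaw": 1,"x": -0.1,"y": 0,"z": 0,"turn": 0},{"jaw": 1,"x": -0.05,"y": 0,"z": 0.2,"turn": 0},{"jaw": 1,"x": 0,"y": 0,"z": 0.2,"turn": 0},{"jaw": 1,"x": 0,"y": 0,"z": 0.2,"turn": 0},{"jaw": 1,"x": 0,"y": 0,"z": 0.2,"turn": 0}]}}

```text
clock: 13.95
tool_pos: [0.5201, 0.0564, 0.1758]
orientation: [1.0, 0.004, -0.0, -0.0]
contact_force: [0.2, 0.4, -1.8]
grip_width: 0.0116
grasp_force: 54.9
```

Call:
{"fn": "drive_tool", "kwargs": {"series": [{"jaw": 1,"x": 0,"y": 0,"z": 0.1,"turn": 0},{"jaw": 1,"x": 0,"y": 0,"z": 0.1,"turn": 0},{"jaw": 1,"x": 0,"y": 0,"z": 0.05,"turn": 0},{"jaw": 1,"x": 0,"y": 0,"z": 0,"turn": 0},{"jaw": 1,"x": 0,"y": 0,"z": 0,"turn": 0}]}}

```text
clock: 14.45
tool_pos: [0.5202, 0.0564, 0.1736]
orientation: [1.0, 0.003, 0.0, -0.0]
contact_force: [-1.0, -0.4, -1.9]
grip_width: 0.0111
grasp_force: 54.9
```

Call:
{"fn": "drive_tool", "kwargs": {"series": [{"jaw": 1,"x": 0.05,"y": 0,"z": 0.03,"turn": 0},{"jaw": 1,"x": 0,"y": 0,"z": 0.03,"turn": 0},{"jaw": 1,"x": 0,"y": 0,"z": 0.03,"turn": 0},{"jaw": 1,"x": 0,"y": 0,"z": 0.03,"turn": 0},{"jaw": 1,"x": 0,"y": 0,"z": 0,"turn": 0}]}}

```text
clock: 14.95
tool_pos: [0.5207, 0.0564, 0.1723]
orientation: [1.0, 0.004, 0.0, -0.0]
contact_force: [0.6, 0.1, -1.8]
grip_width: 0.0114
grasp_force: 54.9
```

Call:
{"fn": "drive_tool", "kwargs": {"series": [{"jaw": 1,"x": 0,"y": 0,"z": 0.02,"turn": 0},{"jaw": 1,"x": 0,"y": 0,"z": 0.02,"turn": 0},{"jaw": 1,"x": 0,"y": 0,"z": 0,"turn": 0}]}}

```text
clock: 15.25
tool_pos: [0.5207, 0.0564, 0.1719]
orientation: [1.0, 0.004, 0.0, -0.0]
contact_force: [0.5, -0.2, -1.4]
grip_width: 0.0115
grasp_force: 54.9
```

Call:
{"fn": "drive_tool", "kwargs": {"series": [{"jaw": 1,"x": 0,"y": 0,"z": 0.02,"turn": 0},{"jaw": 1,"x": 0,"y": 0,"z": 0.02,"turn": 0},{"jaw": 1,"x": 0,"y": 0,"z": 0,"turn": 0}]}}

```text
clock: 15.55
tool_pos: [0.5207, 0.0564, 0.1715]
orientation: [1.0, 0.003, -0.0, -0.0]
contact_force: [0.1, -0.2, -2.0]
grip_width: 0.0117
grasp_force: 54.9
```

Call:
{"fn": "drive_tool", "kwargs": {"series": [{"jaw": 1,"x": 0,"y": 0,"z": 0.02,"turn": 0},{"jaw": 1,"x": 0,"y": 0,"z": 0.02,"turn": 0},{"jaw": 1,"x": 0,"y": 0,"z": 0,"turn": 0}]}}

```text
clock: 15.85
tool_pos: [0.5207, 0.0564, 0.1711]
orientation: [1.0, 0.003, -0.0, -0.0]
contact_force: [0.7, 0.0, -2.2]
grip_width: 0.0116
grasp_force: 54.9
```

Call:
{"fn": "drive_tool", "kwargs": {"series": [{"jaw": 1,"x": 0,"y": 0,"z": 0.02,"turn": 0},{"jaw": 1,"x": 0,"y": 0,"z": 0.02,"turn": 0},{"jaw": 1,"x": 0,"y": 0,"z": 0,"turn": 0}]}}

```text
clock: 16.15
tool_pos: [0.5207, 0.0564, 0.1707]
orientation: [1.0, 0.003, -0.0, -0.0]
contact_force: [1.1, -0.3, -1.6]
grip_width: 0.0115
grasp_force: 54.9
```

Call:
{"fn": "drive_tool", "kwargs": {"series": [{"jaw": 1,"x": 0,"y": 0,"z": 0.02,"turn": 0},{"jaw": 1,"x": 0,"y": 0,"z": 0,"turn": 0}]}}

```text
clock: 16.35
tool_pos: [0.5207, 0.0564, 0.1706]
orientation: [1.0, 0.004, 0.0, -0.0]
contact_force: [-0.2, -0.1, -1.4]
grip_width: 0.0116
grasp_force: 54.9
```

Call:
{"fn": "drive_tool", "kwargs": {"series": [{"jaw": 1,"x": 0,"y": 0,"z": 0.02,"turn": 0},{"jaw": 1,"x": 0,"y": 0,"z": 0,"turn": 0}]}}

```text
clock: 16.55
tool_pos: [0.5207, 0.0564, 0.1704]
orientation: [1.0, 0.004, 0.0, -0.0]
contact_force: [0.4, 0.7, -0.4]
grip_width: 0.0115
grasp_force: 54.9
```

Call:
{"fn": "drive_tool", "kwargs": {"series": [{"jaw": 1,"x": 0,"y": 0,"z": 0.02,"turn": 0},{"jaw": 1,"x": 0,"y": 0,"z": 0,"turn": 0}]}}

```text
clock: 16.75
tool_pos: [0.5208, 0.0564, 0.1703]
orientation: [1.0, 0.003, 0.0, -0.0]
contact_force: [-1.6, 0.3, 0.2]
grip_width: 0.0117
grasp_force: 54.9
```

Call:
{"fn": "drive_tool", "kwargs": {"series": [{"jaw": 1,"x": 0,"y": 0,"z": 0.02,"turn": 0},{"jaw": 1,"x": 0,"y": 0,"z": 0,"turn": 0}]}}

```text
clock: 16.95
tool_pos: [0.5208, 0.0564, 0.1701]
orientation: [1.0, 0.003, 0.0, -0.0]
contact_force: [-0.8, -0.5, 1.6]
grip_width: 0.0116
grasp_force: 54.9
```

It's seated: the ring now carries the weight. I'll ease off, then open gradually.

Call:
{"fn": "drive_tool", "kwargs": {"series": [{"jaw": 1,"x": 0,"y": 0,"z": -0.02,"turn": 0},{"jaw": 1,"x": 0,"y": 0,"z": 0,"turn": 0},{"jaw": 1,"x": 0,"y": 0,"z": 0,"turn": 0}], "squeeze": 4}}

```text
clock: 17.25
tool_pos: [0.5209, 0.0565, 0.1702]
orientation: [1.0, 0.004, 0.0, -0.0]
contact_force: [0.9, 0.8, -0.0]
grip_width: 0.0121
grasp_force: 4.0
```

Call:
{"fn": "drive_tool", "kwargs": {"series": [{"jaw": 0.82,"x": 0,"y": 0,"z": 0,"turn": 0},{"jaw": 0.75,"x": 0,"y": 0,"z": 0,"turn": 0},{"jaw": 0.65,"x": 0,"y": 0,"z": 0,"turn": 0},{"jaw": 0.5,"x": 0,"y": 0,"z": 0,"turn": 0},{"jaw": 0.4,"x": 0,"y": 0,"z": 0,"turn": 0}]}}

```text
clock: 17.75
tool_pos: [0.5206, 0.0563, 0.1701]
orientation: [1.0, 0.003, -0.0, -0.0]
contact_force: [0.3, 0.1, 0.0]
grip_width: 0.0382
grasp_force: 0.0
```

Call:
{"fn": "drive_tool", "kwargs": {"series": [{"jaw": 0.4,"x": 0,"y": 0,"z": 0,"turn": 0},{"jaw": 0.4,"x": 0,"y": 0,"z": 0,"turn": 0},{"jaw": 0.4,"x": 0,"y": 0,"z": 0,"turn": 0},{"jaw": 0.4,"x": 0,"y": 0,"z": 0,"turn": 0},{"jaw": 0.4,"x": 0,"y": 0,"z": 0,"turn": 0}]}}

```text
clock: 18.25
tool_pos: [0.5207, 0.0564, 0.1701]
orientation: [1.0, 0.003, 0.0, -0.0]
contact_force: [0.0, -0.6, 0.0]
grip_width: 0.0517
grasp_force: 0.0
```

Call:
{"fn": "drive_tool", "kwargs": {"series": [{"jaw": 0.4,"x": 0,"y": 0,"z": -1,"turn": 0},{"jaw": 0.4,"x": 0,"y": 0,"z": -2,"turn": 0},{"jaw": 0.4,"x": 0,"y": 0,"z": -2,"turn": 0},{"jaw": 0.4,"x": 0,"y": 0,"z": -3,"turn": 0},{"jaw": 0.4,"x": 0,"y": 0,"z": -3,"turn": 0}]}}

```text
clock: 18.75
tool_pos: [0.5205, 0.0563, 0.2819]
orientation: [1.0, 0.003, 0.0, -0.0]
contact_force: [1.1, -0.3, 1.2]
grip_width: 0.0518
grasp_force: 0.0
```

Call:
{"fn": "drive_tool", "kwargs": {"series": [{"jaw": 0.4,"x": 0,"y": 0,"z": 0,"turn": 0},{"jaw": 0.4,"x": 0,"y": 0,"z": 0,"turn": 0},{"jaw": 0.4,"x": 0,"y": 0,"z": 0,"turn": 0},{"jaw": 0.4,"x": 0,"y": 0,"z": 0,"turn": 0},{"jaw": 0.4,"x": 0,"y": 0,"z": 0,"turn": 0}]}}

```text
clock: 19.25
tool_pos: [0.5204, 0.0563, 0.2794]
orientation: [1.0, 0.003, -0.001, 0.0]
contact_force: [-0.5, -0.2, -0.2]
grip_width: 0.052
grasp_force: 0.0
```

```bash
python3 - <<'E'
from h import *
f=[(bot.grab_frame("scene"),bot.grab_frame("side")) for _ in range(10)]
print([int(np.abs(f[i][1].astype(int)-f[-1][1])[150:330,230:400].max()) for i in (0,3,6,8)],bot.sense()['clock'])
k=lambda i,n:(lambda u,v:cv2.resize(i[v-30:v+50,u-40:u+40],None,fx=5,fy=5,interpolation=cv2.INTER_CUBIC))(*proj(n,[[.52,.055,.16]])[0].astype(int))
cv2.imwrite("pics/s8.png",np.hstack([k(f[-1][0],"scene"),k(f[-1][1],"side")]))
E
```

```text
[54, 27, 36, 28] 20.25
```

View pics/s8.png

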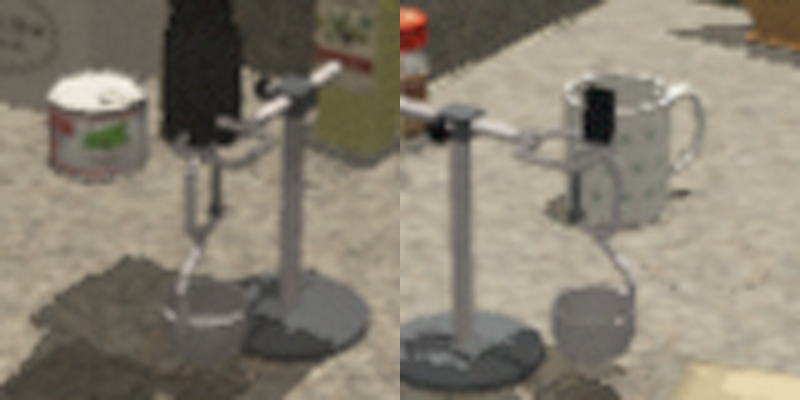

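The ladle hangs upright on the bar with the gate shut, clear of the worktop. I'll wait a few seconds so any swing dies out, then check and hand in.

```bash
python3 - <<'E'
from h import *
f=[bot.grab_frame("side") for _ in range(100)]
# bowl patch motion vs last frame
d=lambda i,j:float(np.abs(f[i].astype(int)-f[j])[210:270,305:350].mean())
print([round(d(i,99),2) for i in(0,10,30,50,70,85,90,94,97,98)],bot.sense()['clock'])
bot.hand_in()
E
```

```text
[1.6, 1.63, 1.62, 1.62, 1.61, 1.62, 1.6, 1.63, 1.62, 1.6] 25.25
the job is handed in; nothing more can be done
```

I clipped the steel ladle onto the ring's front bar, and it hangs upright and still with the gate shut, clear of the worktop. The highest contact reading was about 6 N, the mug, timer and notebook were not touched, and I handed the job in at 25 s.

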